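# Start a timed run on the soil shaker

## Task

Start the soil shaker on a timed run: first press the front end of the black mode rocker (at the clock mark) fully down to set it to timed, then press the rear end of the amber mains rocker (at the amber dot) fully down to switch on, as on continuous the platform would set off at once. Last, press the green start button fully in and let it go. Pick nothing up, and leave the red stop button, the speed knob, the sample bottles, and the tin and rocks around the shaker as they are.

Things in the scene. Friction and masses are not known exactly. Their poses are not given: they have to be found in the camera images.
- shaker: White platform shaker with a blue band, fixed: 380 mm deep (its x) by 360 mm wide (its y). Origin: centre of its underside on the bench, z up; its front, with the sloping control panel, is its -x side. Controls in one row, at local y: amber mains rocker +135 mm, black mode rocker +75, speed knob 0, green start button -75, red stop button -135.
- panel_edge (a point): Middle of the panel's low front edge, 58 mm above the bench, at shaker-local x -190 mm; same axes as the shaker. From here the flat panel rises towards +x at 0.20 rad (11.5 degrees) for 125 mm, 360 mm wide. The middles of the rockers and buttons lie 55 mm up the slope. To press square to the panel, push along shaker-local (0.199, 0, -0.980).
- platform (a point): Middle of the rubber-topped platform behind the panel (252 x 330 mm, front edge at shaker-local x -62 mm), 117 mm above the bench. Four steel spring clamps on it; three hold sample bottles whose tops are 215 mm above the bench (nearest bottle wall at shaker-local x -11 mm).
- mode (a joint): Black rocker switch, second from the left seen from the robot; 40 mm long up the slope, 28 mm wide, hollow V-shaped face, swings 0.36 rad about its middle. 0 = continuous, rear end down (starts at 0 to 0.03); 0.36 = timed, front end fully down. It has no snap: it stays where it is left. About 2.5 N at 15 mm from the middle moves it; rigid end stops. Clock mark in front of it, loop mark behind.
- mode_end (a point): Where to press the mode rocker: on the face of its front half, mid width, 15 mm from its middle line. Moves with the rocker: at first 13 mm above the panel face, fully pressed 8 mm above it. The middle line lies 6.5 mm above the panel; a raised end stands 16 mm above it, a pressed-down end 9 mm.
- mains (a joint): Amber rocker switch at the left end of the row seen from the robot, same build, size and stiffness as the mode rocker. 0 = off, front end down (starts at 0 to 0.03); 0.36 = on, rear end fully down. Stays where it is left. Amber dot printed behind it, black ring in front.
- mains_end (a point): Where to press the mains rocker: on the face of its rear half, mid width, 15 mm from its middle line. Same travel and heights above the panel as mode_end.
- start (a joint): Green round push button, 28 mm across, in an aluminium collar 44 mm across that stands 6 mm above the panel. 0 = out, 0.005 (m) = fully in, square to the panel; springs back; fully in takes 5 N.
- start_top (a point): Centre of the green button's top face, 15 mm above the panel face when out; moves with the button.
- stop (a joint): Red round push button at the right end of the row, same build as start (0 out, 0.005 m in). Not to be pressed.
- stop_top (a point): Centre of the red button's top face.
- speed_mark (a point): Tip of the white pointer on top of the black speed knob in the middle of the panel (34 mm across, 20 mm tall above the panel); the knob turns freely about the panel's normal and must stay as set.
- bottle0: Brown sample bottle with a blue cap, 62 mm across, 95 mm tall, standing in a clamp on the platform at shaker-local (20, 75) mm; origin under its centre.
- bottle1: The same, at shaker-local (20, -75) mm.
- bottle2: The same, at shaker-local (125, 75) mm.
- tin: Round aluminium soil tin, 63 mm across, 44 mm tall, loose on the bench to the left of the shaker; origin under its centre.
- rock0: Pink rock, about 85 x 70 x 50 mm, loose on the bench to the right of the shaker; origin under its centre.
- rock1: Ochre rock, about 75 x 60 x 42 mm, loose on the bench in front of the panel; origin under its centre.

How it is judged (in metres and radians):
On the way, in this order (a step that is already met when the one before it is completed fails the run):
1. the mode rocker is pressed over to timed while the mains is still off (value of joint mode above 0.25 rad and value of joint mains below 0.15 rad), for 0.1 s.
2. the mains rocker is pressed over to on, the mode still on timed (value of joint each of mains, mode above 0.25 rad), for 0.1 s.
3. the green start button is pressed in, with the mains on and the mode on timed (all of step 2 and value of joint start above 0.0035 m), for 0.05 s.
At the end, for the whole second after the job is handed in: The mode rocker stands on timed and the mains rocker at on (each at least 0.25 of its 0.36 rad over), both buttons are out again (within 1 mm), the three bottles still stand upright in their clamps (within 8 mm) and the speed knob is as it was (pointer within 4 mm) (all of step 2 and value of joint each of start, stop below 0.001 m and distance of each of bottle0, bottle1, bottle2 from where it was at the start of the episode below 0.008 m and angle between each of bottle0, bottle1, bottle2's own z axis and vertical below 0.1 rad and distance of speed_mark from where it was at the start of the episode below 0.004 m); the robot touches nothing.
It fails at once if the mains goes on while the mode is not on timed (value of joint mains above 0.18 rad and value of joint mode below 0.22 rad).
It fails at once if the start button is pressed before the mains is on (value of joint start above 0.0025 m and value of joint mains below 0.22 rad).
It fails at once if the stop button is pressed or the speed knob turned (pointer moved over 6 mm) (value of joint stop above 0.0025 m or distance of speed_mark from where it was at the start of the episode above 0.006 m).
It fails at once if a sample bottle is lifted or shifted over 10 mm (distance of any of bottle0, bottle1, bottle2 from where it was at the start of the episode above 0.01 m).
It fails at once if the tin or a loose rock beside the shaker is lifted or shifted over 20 mm (distance of any of tin, rock0, rock1 from where it was at the start of the episode above 0.02 m).
It also fails if it takes over 48 s, if anything falls off the work surface, if the arm or the gripper's body presses on something with over 40 N, if the wrist force passes 120 N, or if a joint passes its speed limit or range.

## Robot

A 6-joint arm with a two-finger parallel gripper is mounted at the origin on the work surface. World frame = base frame: x ahead of the robot, y to its left, z up, the work surface at z = 0. Lengths are in mm, angles in rad, forces in N, time in s.
With the tool pointing down it reaches from about 275 to 1000 mm from the base axis. Payload 8.4 kg.
Tool frame: the origin (TCP) lies between the finger pads; the fingertips stand r.finger_overhang ahead of it and the grasp point (between the pads) is the TCP (r.finger_overhang is the distance from the TCP to the fingertips, in mm); z points along the fingers, y is the line along which they close (so a half turn about z gives the same grasp; the last joint's range is limited). The gripper opens to 85 mm and grips with 20 to 120 N. Pads are 22 mm wide; open, the fingers measure 114 mm over their backs; the gripper's body (76 mm by 85 mm) begins 54 mm behind the grasp point. The pads swing forward as they close: fully open they stand 13 mm farther back than shut.
Start: joints at [1.188, 0.353, 1.633, -0, 1.155, -0.002], TCP at [232.288, 580.233, 250.281] pointing down, gripper open.
Joint ranges: [-2.63, 2.63], [-0.92, 2.1], [0.06, 2.66], [-1.3, 4.44], [0, 2.69], [-3.02, 3.02]. Speed limits (rad/s): [2.22, 2.22, 2.79, 3.14, 3.14, 3.14].

## Interface

Orientations are given as [roll, pitch, yaw] about the fixed x, y, z axes, in that order (R = Rz(yaw) Ry(pitch) Rx(roll)).
In Python, from rig import r, cams, sign_off gives the robot as it stands.
- The arm moves only by the shell command python3 -m crank 'ROWS' [FORCE]. ROWS is JSON, a list of rows, each a list of 7 numbers: the shift along the tool's x, y, z in m, then the turn, a rotation vector about the tool's x, y, z in rad, then the closure, from 0 (fully open) to 1 (shut). In form: [[dx, dy, dz, ax, ay, az, gripper], ...]. A call has 1 to 5 rows; each row is the pose to reach, as a shift and turn from the pose commanded when the call began, along the tool's axes at that moment; what a row does not reach only later rows make up. A row lasts 1/10 s, in which the tool goes at most 50 mm and 8.59 degrees, less where a joint would pass 70% of its speed; a pose out of reach is approached as far as the arm can. A call with a gripper value outside its range is refused whole. The fingers move at their own pace and stop on an object; FORCE is the grip in N (left out, the last holds). Time passes only in rows, so rows that repeat a pose let the fingers close. It gives the time, the measured TCP pose, the force, the opening and the grip force at its end, in the units of the state.
- r.sense(): the state, without advancing time (a new reading comes with each control period).
- cams.grab_frame(name): name is "scene" or "top" or "wrist"; returns a dict with "image" (480x640x3 uint8, red, green, blue), "fx", "fy", "cx", "cy" (pixels), "D" ([k1, k2, p1, p2, k3] as OpenCV has them; the pictures are not rectified), "position" and "orientation" of the camera in the world. Camera axes: x right, y down, z forward; pixel columns grow to the right and rows downward; lengths in mm; the calibration is good to about 2 mm. A picture is of the moment at which its call begins. There is no depth.
- sign_off(): hands the job in; it is judged then, once.
The state is a dict: "clock": time; "qpos": joint angles; "qvel": joint speeds; "joint_efforts": joint torques, N m; "eef_pos": TCP position; "tcp_rot": TCP orientation; "contact_force": force on the tool from outside, world axes, zero at the start; "wrist_torque": the same for the moment, N m; "opening": opening from 0.0 (shut) to 1.0 (fully open); "grasp_force": force on a finger pad.
Only numpy, scipy, OpenCV 4.12 (cv2) and the standard library are available. Lean on these libraries where they do the work, as an engineer would, in place of code of your own. Each camera call takes 0.05 s, during which the arm holds its last target. There are 200 camera calls.

## Working session

There is one attempt and no reset: what is moved stays moved. The work goes in short steps, Python scripts to look and compute and a shell command to move; the robot and the scene stay as the last step left them, time stands still between calls to the robot, and variables do not carry over. Pictures are saved under pics/ and viewed, at most 10 in all, crops included, and the job is handed in when it is done.

```bash
mkdir -p pics; ls; python3 - <<'E'
from rig import r,cams
import cv2
s=r.sense();print(s,r.finger_overhang)
for n in("scene","top"):
    f=cams.grab_frame(n);cv2.imwrite(f"pics/{n}0.png",f["image"][:,:,::-1]);print({k:v for k,v in f.items() if k!="image"})
E
```

```text
pics
{'clock': 0.0, 'qpos': array([ 1.18761414e+00,  3.53653421e-01,  1.63418095e+00,  9.23166318e-06,
        1.15523161e+00, -2.41033376e-03]), 'qvel': array([ 1.07616487e-03,  2.28224686e-04,  3.00310846e-05, -7.64919066e-04,
       -2.83064897e-03, -1.69390896e-03]), 'joint_efforts': array([-1.48863724e-03, -6.05270863e+01, -3.42050850e+01, -1.02168381e-04,
        9.53114679e-03, -1.50808586e-05]), 'eef_pos': array([232.09449795, 579.78296461, 249.53835751]), 'tcp_rot': array([-3.14011935e+00, -1.19916172e-05,  2.76081705e+00]), 'contact_force': array([-0.07375751, -0.80307985,  0.27617797]), 'wrist_torque': array([-0.0071021 ,  0.02221195,  0.0308751 ]), 'grasp_force': 0.0, 'opening': 1.0010815617093716} 19.0
{'fx': 506.2031971982329, 'fy': 506.2031971982329, 'cx': 322.4173577253928, 'cy': 245.3274818600296, 'D': array([0.01197163, 0.        , 0.        , 0.        , 0.        ]), 'position': array([1084.85479041,  418.85212915,  702.93619786]), 'orientation': array([-2.31852245,  0.01788896,  2.21300736])}
{'fx': 481.188047945413, 'fy': 481.188047945413, 'cx': 327.1231002018373, 'cy': 247.56524592095627, 'D': array([-0.08068867,  0.        ,  0.        ,  0.        ,  0.        ]), 'position': array([ 545.47957934,   23.26881203, 1094.11057809]), 'orientation': array([-3.08833932, -0.00874442, -1.55271236])}
```

View pics/top0.png

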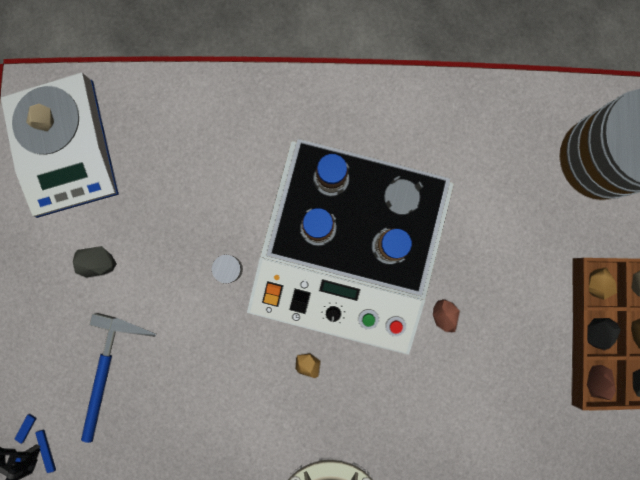

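View pics/scene0.png

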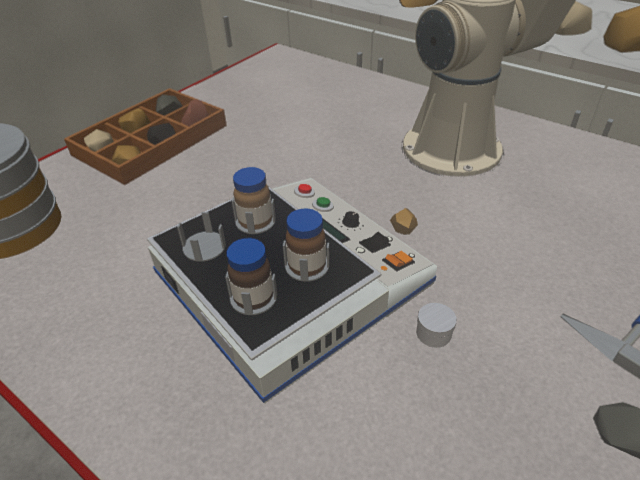

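The top view shows the shaker turned slightly, with amber at (272,294), black at (299,301), knob (333,314), green (369,319) and red (396,326). The tin is at (227,269) and the rocks at (308,365) and (446,316). I'll enlarge the panel in both views.

```bash
python3 - <<'E'
import cv2,numpy as np
a=cv2.imread("pics/top0.png")[250:360,240:430];b=cv2.imread("pics/scene0.png")[170:290,280:450]
cv2.imwrite("pics/topc.png",cv2.resize(a,None,fx=4,fy=4,interpolation=cv2.INTER_CUBIC))
cv2.imwrite("pics/scenec.png",cv2.resize(b,None,fx=4,fy=4,interpolation=cv2.INTER_CUBIC))
E
```

```text
(no output)
```

View pics/topc.png

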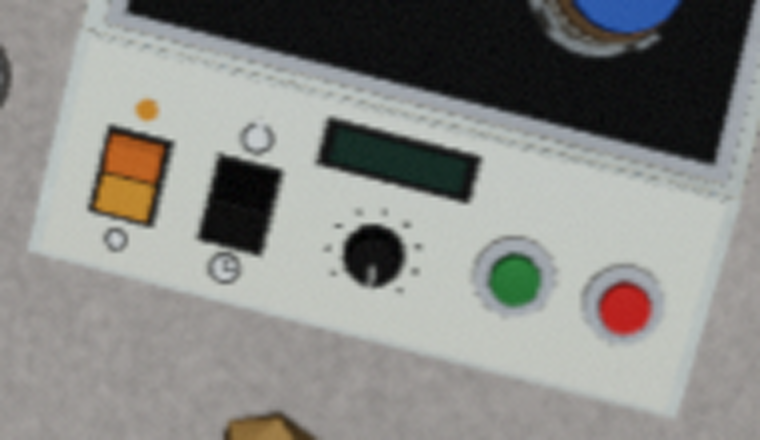

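View pics/scenec.png

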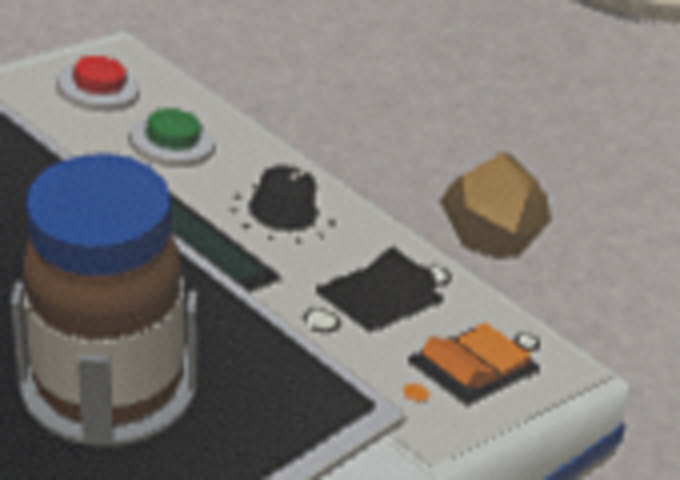

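The crops resolve the two rockers, the buttons and the front corners of the panel. I'll fit the shaker's x, y and yaw to those pixels.

```bash
cat > h.py <<'E'
import numpy as np,cv2
from scipy.spatial.transform import Rotation as R
from scipy.optimize import least_squares
from rig import r,cams
A=.2
def loc(s,y,h): # panel coords -> shaker local mm
    return np.array([-190+s*np.cos(A)-h*np.sin(A),y,58+s*np.sin(A)+h*np.cos(A)])
def world(p,l): c,s=np.cos(p[2]),np.sin(p[2]); l=np.atleast_2d(l); return np.c_[p[0]+c*l[:,0]-s*l[:,1],p[1]+s*l[:,0]+c*l[:,1],l[:,2]]
def proj(f,X):
    Rc=R.from_euler('xyz',f["orientation"]).as_matrix().T
    K=np.array([[f["fx"],0,f["cx"]],[0,f["fy"],f["cy"]],[0,0,1]])
    return cv2.projectPoints(np.asarray(X,float),cv2.Rodrigues(Rc)[0],-Rc@f["position"],K,f["D"])[0][:,0]
def un(px,o): return (np.array(px)+.5)/4-.5+np.array(o)
E
python3 - <<'E'
from h import *
T=[((0,180,0),(32,250)),((0,-180,0),(675,415)),((55,-75,15),(515,280)),((55,-135,15),(626,309)),((55,135,6.5),(130,180)),((55,75,0),(240,205)),((55,135,0),(132,176))]
S=[((55,-75,15),(174,127)),((55,-135,15),(100,73)),((55,135,6.5),(473,360)),((0,180,0),(628,383))]
ft,fs=cams.grab_frame("top"),cams.grab_frame("scene")
LT=np.array([loc(*a) for a,_ in T]);LS=np.array([loc(*a) for a,_ in S])
PT=un([b for _,b in T],(240,250));PS=un([b for _,b in S],(280,170))
for w in((1,1),(1,0),(0,1)):
    g=lambda p:np.r_[w[0]*(proj(ft,world(p,LT))-PT).ravel(),w[1]*(proj(fs,world(p,LS))-PS).ravel()]
    o=least_squares(g,[480,20,-.25],loss='soft_l1',x_scale=[100,100,.1]);print(o.x);
    if w==(1,1): p=o.x; print(g(p).reshape(-1,2).round(1)); np.save('pose',p)
E
```

```text
[ 6.02059213e+02 -3.09865764e+01 -2.29909666e-01]
[[-2.   0.4]
 [-0.2  0.2]
 [-0.6  0.2]
 [-0.7 -0.1]
 [-1.  -0.4]
 [-0.7 -0.4]
 [-1.  -0.1]
 [-1.6 -2.1]
 [-1.7 -2. ]
 [-0.7 -1.5]
 [-1.4 -0.6]]
[ 6.02087591e+02 -3.27907707e+01 -2.29945931e-01]
[ 6.03792559e+02 -2.70488165e+01 -2.31573685e-01]
```

```bash
cat >> h.py <<'E'
def rowto(s,y,h,d=(0,0)):
    """row for shut fingertip centre at panel coords (slope, y, height), tool square to panel"""
    p=np.load('pose.npy'); st=r.sense()
    Z=R.from_euler('z',p[2]).as_matrix()
    z=Z@[np.sin(A),0,-np.cos(A)]; y_=Z@[0,1,0]; G=np.c_[np.cross(y_,z),y_,z]
    tcp=world(p,loc(s,y,h))[0]-19*z
    C=R.from_euler('xyz',st["tcp_rot"]).as_matrix()
    print("t",round(st["clock"],2),"F",st["contact_force"].round(1),"row",np.r_[C.T@(tcp-st["eef_pos"])/1e3,R.from_matrix(C.T@G).as_rotvec()].round(4))
def where():
    p=np.load('pose.npy'); st=r.sense(); z=R.from_euler('xyz',st["tcp_rot"]).as_matrix()[:,2]
    w=st["eef_pos"]+19*z; l=R.from_euler('z',-p[2]).as_matrix()@(w-[p[0],p[1],0]); v=l-[-190,0,58]
    print("tip s,y,h",np.round([v[0]*np.cos(A)+v[2]*np.sin(A),v[1],-v[0]*np.sin(A)+v[2]*np.cos(A)],1),"F",st["contact_force"].round(1),"op",round(st["opening"],2),"t",round(st["clock"],2))
E
python3 -c "
from h import *
where();rowto(39,75,100)"
```

```text
tip s,y,h [-268.9  510.6  230.8] F [-0.5  0.1 -0.9] op 1.0 t 0.2
t 0.2 F [-0.5  0.1 -0.9] row [-0.3857 -0.3819  0.0678 -0.0159 -0.1997 -0.1503]
```

```bash
python3 -m crank '[[-0.386,-0.382,0.068,-0.016,-0.2,-0.15,1],[-0.386,-0.382,0.068,-0.016,-0.2,-0.15,1],[-0.386,-0.382,0.068,-0.016,-0.2,-0.15,1],[-0.386,-0.382,0.068,-0.016,-0.2,-0.15,1],[-0.386,-0.382,0.068,-0.016,-0.2,-0.15,1]]'; python3 -c "
from h import *
where();rowto(39,75,100)"
```

```text
clock: 0.7
eef_pos: [331.2, 351.1, 219.0]
tcp_rot: [3.141, 0.201, 2.912]
contact_force: [1.6, -0.1, 0.1]
opening: 0.144
grasp_force: 0.0
tip s,y,h [-125.6  310.3  170.7] F [ 1.6 -0.1  0.1] op 0.14 t 0.7
t 0.7 F [ 1.6 -0.1  0.1] row [-0.1644 -0.2355  0.0705  0.0011  0.0006  0.0007]
```

```bash
python3 -m crank '[[-0.155,-0.22,0.066,0,0,0,1],[-0.155,-0.22,0.066,0,0,0,1],[-0.155,-0.22,0.066,0,0,0,1],[-0.155,-0.22,0.066,0,0,0,1],[-0.155,-0.22,0.066,0,0,0,1]]'; python3 -m crank '[[0,0,0,0,0,0,1],[0,0,0,0,0,0,1],[0,0,0,0,0,0,1],[0,0,0,0,0,0,1],[0,0,0,0,0,0,1]]'; python3 - <<'E'
from h import *
where();rowto(38,75,40)
f=cams.grab_frame("wrist");g=cams.grab_frame("scene");t=cams.grab_frame("top")
im=np.hstack([cv2.resize(x["image"],(400,300)) if 0 else x["image"] for x in (f,)])
cv2.imwrite("pics/w1.png",f["image"][:,:,::-1])
cv2.imwrite("pics/st1.png",np.hstack([cv2.resize(g["image"][150:310,270:470],(400,320),interpolation=2),cv2.resize(t["image"][230:390,220:420],(400,320),interpolation=2)])[:,:,::-1])
E
```

```text
clock: 1.2
eef_pos: [431.3, 123.7, 188.6]
tcp_rot: [3.14, 0.201, 2.912]
contact_force: [0.3, 0.4, -0.7]
opening: 0.0
grasp_force: 0.0
clock: 1.7
eef_pos: [430.5, 126.9, 188.6]
tcp_rot: [3.14, 0.201, 2.914]
contact_force: [0.0, 1.8, -0.0]
opening: -0.004
grasp_force: 0.0
tip s,y,h [ 13.2 114.7 111.6] F [ 0.   1.8 -0. ] op -0.0 t 1.7
t 1.7 F [ 0.   1.8 -0. ] row [-0.0247 -0.0398  0.0716  0.0016  0.0006  0.0021]
```

View pics/w1.png

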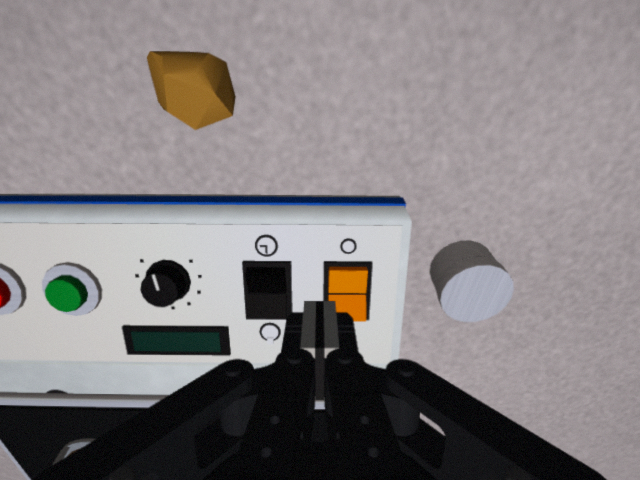

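View pics/st1.png

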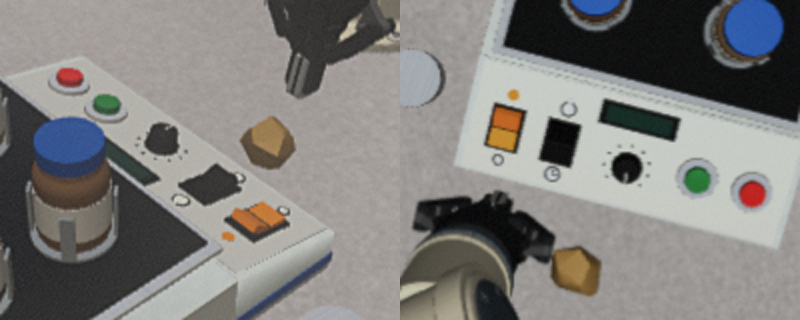

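The wrist view shows the mode rocker centred at (267,290), mains at (347,291), green top at (65,294) and the shut fingertips at (319,302). I'll refit the pose with it included.

```bash
python3 - <<'E'
from h import *
T=[((0,-180,0),(675,415)),((55,-75,15),(515,280)),((55,-135,15),(626,309)),((55,135,6.5),(130,180)),((55,75,0),(240,205)),((55,135,0),(132,176))]
S=[((55,-75,15),(174,127)),((55,-135,15),(100,73)),((55,135,6.5),(473,360)),((0,180,0),(628,383))]
W=[((55,-75,15),(65,294)),((55,75,0),(267,290.5)),((55,135,0),(347,291)),((55,135,6.5),(348,294)),((0,180,0),(406,222))]
F=[cams.grab_frame(n) for n in("top","scene","wrist")]
D=[T,S,W];L=[np.array([loc(*a) for a,_ in d]) for d in D]
P=[un([b for _,b in T],(240,250)),un([b for _,b in S],(280,170)),np.array([b for _,b in W],float)]
st=r.sense();z=R.from_euler('xyz',st["tcp_rot"]).as_matrix()[:,2]
print("tip px",proj(F[2],[st["eef_pos"]+19*z]),"campos",F[2]["position"])
for w in((1,1,1),(0,0,1),(1,1,0)):
    g=lambda p:np.concatenate([w[i]*(proj(F[i],world(p,L[i]))-P[i]).ravel() for i in range(3)])
    o=least_squares(g,np.load('pose.npy'),loss='soft_l1',x_scale=[100,100,.1]);print(w,o.x); print(g(o.x).reshape(-1,2)[-5:].round(1).tolist())
    if w==(1,1,1): p=o.x
E
```

```text
tip px [[318.87246691 317.5861479 ]] campos [326.47598711 150.25888241 292.77773574]
(1, 1, 1) [ 6.02156604e+02 -3.15429596e+01 -2.34226618e-01]
[[-2.5, 3.6], [1.5, -0.5], [-0.3, -0.6], [-0.6, 0.3], [5.6, -0.4]]
(0, 0, 1) [ 6.01012307e+02 -3.23860783e+01 -2.41835474e-01]
[[-3.3, 2.0], [1.4, -0.8], [-0.3, -0.5], [-0.7, 0.4], [6.0, 0.2]]
(1, 1, 0) [ 6.02012188e+02 -3.04014572e+01 -2.28698718e-01]
[[-0.0, 0.0], [0.0, -0.0], [0.0, -0.0], [-0.0, -0.0], [0.0, -0.0]]
```

```bash
python3 -c "
from h import *
np.save('pose',[602,-31.8,-.233]);where();rowto(39,75,28)"
```

```text
tip s,y,h [ 13.1 113.9 111.5] F [-0.4  0.2 -0.1] op 0.0 t 2.0
t 2.0 F [-0.4  0.2 -0.1] row [-0.0257 -0.0391  0.0835  0.0016  0.0004  0.0034]
```

```bash
python3 -m crank '[[-0.026,-0.039,0.04,0.001,0,0.003,1],[-0.026,-0.039,0.083,0.001,0,0.003,1],[-0.026,-0.039,0.083,0.001,0,0.003,1],[-0.026,-0.039,0.083,0.001,0,0.003,1],[-0.026,-0.039,0.083,0.001,0,0.003,1]]'; python3 - <<'E'
from h import *
where();rowto(39,75,9)
f=cams.grab_frame("wrist");g=cams.grab_frame("scene")
cv2.imwrite("pics/p2.png",np.hstack([cv2.resize(g["image"][150:310,270:470],(400,320),interpolation=2),cv2.resize(f["image"],(400,320))])[:,:,::-1])
E
```

```text
clock: 2.5
eef_pos: [463.4, 78.6, 113.9]
tcp_rot: [3.14, 0.202, 2.908]
contact_force: [0.2, 0.8, 1.5]
opening: -0.003
grasp_force: 0.0
tip s,y,h [40.2 75.4 29.9] F [0.2 0.8 1.5] op -0.0 t 2.5
t 2.5 F [0.2 0.8 1.5] row [ 0.0012 -0.0004  0.0209  0.0014  0.0022 -0.0005]
```

View pics/p2.png

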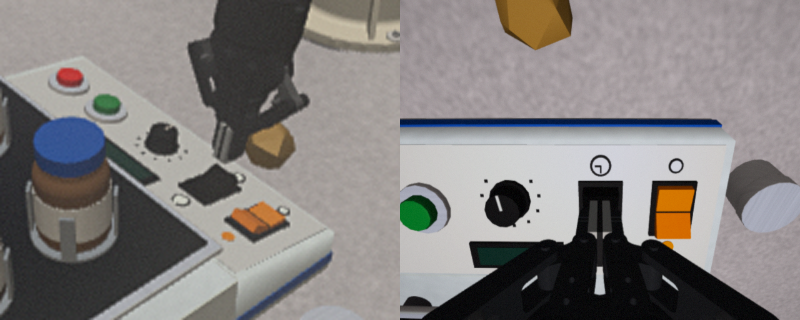

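The fingers are centred on the mode rocker (x 600 in the right half), above its front half. Pressing now.

```bash
python3 -m crank '[[0.001,0,0.006,0,0,0,1],[0.001,0,0.011,0,0,0,1],[0.001,0,0.015,0,0,0,1],[0.001,0,0.018,0,0,0,1],[0.001,0,0.020,0,0,0,1]]'; python3 -m crank '[[0,0,0,0,0,0,1]]'; python3 -c "
from h import *
where();rowto(39,75,8)"
```

```text
clock: 3.1
eef_pos: [465.2, 77.3, 92.3]
tcp_rot: [3.141, 0.199, 2.908]
contact_force: [-14.1, 5.1, 33.3]
opening: 0.0
grasp_force: 18.3
clock: 3.2
eef_pos: [465.2, 77.4, 92.6]
tcp_rot: [3.141, 0.199, 2.908]
contact_force: [-8.9, 3.1, 15.6]
opening: 0.004
grasp_force: 8.6
tip s,y,h [37.9 74.6  8.6] F [-8.9  3.1 15.6] op 0.0 t 3.2
t 3.2 F [-8.9  3.1 15.6] row [-0.0011  0.0004  0.0006 -0.     -0.0007 -0.0007]
```

Force rose to 33 N and then 16 N, with the tip 8.6 mm above the panel, so the rocker is on its stop. I'll lift off and move over the mains rear half.

```bash
python3 -m crank '[[0,0,-0.04,0,0,0,1],[0,0,-0.04,0,0,0,1],[0,0,-0.04,0,0,0,1],[0,0,-0.04,0,0,0,1]]'; python3 -c "
from h import *
where();rowto(71,135,30)"
```

```text
clock: 3.6
eef_pos: [457.9, 79.0, 131.3]
tcp_rot: [3.141, 0.2, 2.908]
contact_force: [-0.2, -0.4, -0.5]
opening: -0.001
grasp_force: 0.0
tip s,y,h [38.3 74.6 48. ] F [-0.2 -0.4 -0.5] op -0.0 t 3.6
t 3.6 F [-0.2 -0.4 -0.5] row [-0.0327  0.0604  0.018   0.0002  0.0003 -0.0004]
```

```bash
python3 -m crank '[[-0.033,0.06,0,0,0,0,1],[-0.033,0.06,0,0,0,0,1],[-0.033,0.06,0.018,0,0,0,1],[-0.033,0.06,0.018,0,0,0,1],[-0.033,0.06,0.018,0,0,0,1]]'; python3 - <<'E'
from h import *
where();rowto(71,135,8.5)
f=cams.grab_frame("wrist");g=cams.grab_frame("scene")
cv2.imwrite("pics/p3.png",np.hstack([cv2.resize(g["image"][150:310,270:470],(400,320),interpolation=2),cv2.resize(f["image"],(400,320))])[:,:,::-1])
E
```

```text
clock: 4.1
eef_pos: [505.7, 128.7, 119.5]
tcp_rot: [-3.14, 0.198, 2.908]
contact_force: [-1.2, 0.5, 0.3]
opening: 0.0
grasp_force: 0.0
tip s,y,h [ 70.2 133.9  29.5] F [-1.2  0.5  0.3] op 0.0 t 4.1
t 4.1 F [-1.2  0.5  0.3] row [-0.0008  0.0011  0.021  -0.0013 -0.0022 -0.0003]
```

View pics/p3.png

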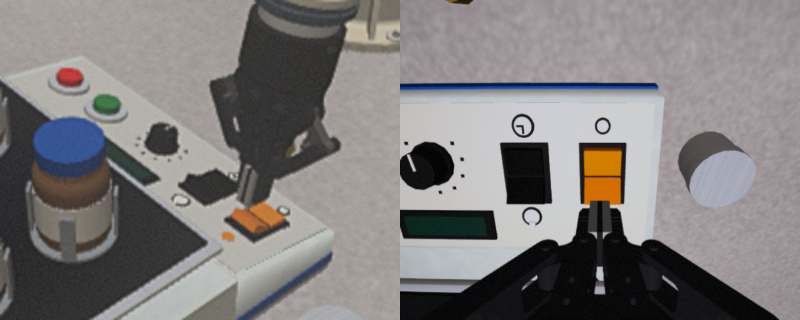

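The mode rocker has visibly flipped, and the tip is over the rear half of the amber rocker. Pressing.

```bash
python3 -m crank '[[-0.002,0.001,0.006,0,0,0,1],[-0.002,0.001,0.011,0,0,0,1],[-0.002,0.001,0.015,0,0,0,1],[-0.002,0.001,0.018,0,0,0,1],[-0.002,0.001,0.020,0,0,0,1]]'; python3 -m crank '[[0,0,0,0,0,0,1]]'; python3 -c "
from h import *
where()"
```

```text
clock: 4.7
eef_pos: [513.6, 128.9, 101.7]
tcp_rot: [3.14, 0.202, 2.908]
contact_force: [2.5, -1.7, 3.1]
opening: -0.001
grasp_force: 1.7
clock: 4.8
eef_pos: [513.0, 128.9, 101.4]
tcp_rot: [3.141, 0.2, 2.908]
contact_force: [0.9, -0.3, 1.2]
opening: -0.001
grasp_force: 0.5
tip s,y,h [ 73.6 135.8  10.3] F [ 0.9 -0.3  1.2] op -0.0 t 4.8
```

Not bottomed yet, so I'll push a little further.

```bash
python3 -m crank '[[0,0,0.001,0,0,0,1],[0,0,0.002,0,0,0,1],[0,0,0.003,0,0,0,1],[0,0,0.003,0,0,0,1]]';  python3 -c "
from h import *
where()"
```

```text
clock: 5.2
eef_pos: [513.5, 128.8, 99.6]
tcp_rot: [3.141, 0.201, 2.908]
contact_force: [-6.5, -2.0, 18.8]
opening: 0.002
grasp_force: 10.3
tip s,y,h [ 73.8 135.9   8.5] F [-6.5 -2.  18.8] op 0.0 t 5.2
```

At 19 N with the tip at 8.5 mm, mains is on its stop. I'll lift off and cross above the knob to the green button.

```bash
python3 -m crank '[[0,0,-0.05,0,0,0,1],[0,0,-0.05,0,0,0,1],[0,0,-0.05,0,0,0,1]]'; python3 -m crank '[[0.018,-0.21,0,0,0,0,1],[0.018,-0.21,0,0,0,0,1],[0.018,-0.21,0,0,0,0,1],[0.018,-0.21,0,0,0,0,1],[0.018,-0.21,0,0,0,0,1]]'; python3 -m crank '[[0,0,0,0,0,0,1],[0,0,0,0,0,0,1],[0,0,0,0,0,0,1]]'; python3 -c "
from h import *
where();rowto(55,-75,28)"
```

```text
clock: 5.5
eef_pos: [503.7, 131.2, 148.3]
tcp_rot: [3.14, 0.202, 2.908]
contact_force: [-0.8, 0.4, -0.0]
opening: 0.004
grasp_force: 0.0
clock: 6.0
eef_pos: [434.8, -72.4, 142.4]
tcp_rot: [-3.141, 0.197, 2.905]
contact_force: [0.4, -0.5, 0.2]
opening: 0.005
grasp_force: 0.0
clock: 6.3
eef_pos: [438.1, -68.4, 143.5]
tcp_rot: [3.141, 0.2, 2.909]
contact_force: [-0.9, -0.9, -0.0]
opening: -0.0
grasp_force: 0.0
tip s,y,h [ 55.2 -73.4  57. ] F [-0.9 -0.9 -0. ] op -0.0 t 6.3
t 6.3 F [-0.9 -0.9 -0. ] row [ 0.0002 -0.0016  0.029   0.0007 -0.0003  0.0006]
```

```bash
python3 -m crank '[[0,-0.002,0.015,0,0,0,1],[0,-0.002,0.029,0,0,0,1],[0,-0.002,0.029,0,0,0,1],[0,-0.002,0.029,0,0,0,1]]'; python3 - <<'E'
from h import *
where()
f=cams.grab_frame("wrist");g=cams.grab_frame("scene")
cv2.imwrite("pics/p4.png",np.hstack([cv2.resize(g["image"][150:310,270:470],(400,320),interpolation=2),cv2.resize(f["image"],(400,320))])[:,:,::-1])
E
```

```text
clock: 6.7
eef_pos: [443.1, -71.6, 115.3]
tcp_rot: [3.141, 0.199, 2.91]
contact_force: [1.1, 0.2, -0.2]
opening: 0.003
grasp_force: 0.0
tip s,y,h [ 55.1 -75.4  28.3] F [ 1.1  0.2 -0.2] op 0.0 t 6.7
```

View pics/p4.png

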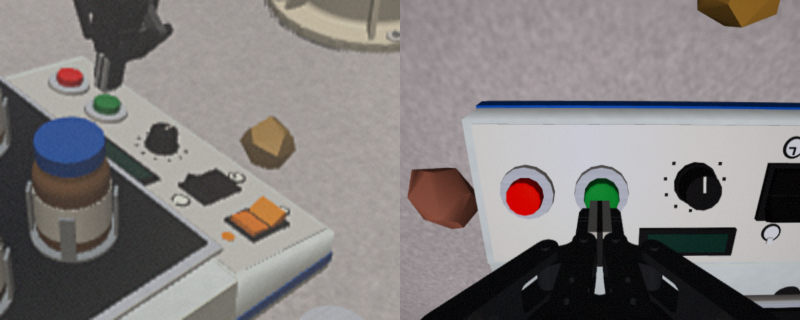

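Both rockers show the new state, and the tip is centred over the green button. Pressing and releasing.

```bash
python3 -m crank '[[0,0,0.008,0,0,0,1],[0,0,0.013,0,0,0,1],[0,0,0.016,0,0,0,1],[0,0,0.018,0,0,0,1],[0,0,0.019,0,0,0,1]]'; python3 -m crank '[[0,0,0,0,0,0,1],[0,0,0,0,0,0,1]]'; python3 -c "
from h import *
where()"
```

```text
clock: 7.3
eef_pos: [447.1, -73.4, 97.4]
tcp_rot: [3.141, 0.201, 2.908]
contact_force: [-10.7, 4.3, 33.6]
opening: -0.002
grasp_force: 17.7
clock: 7.5
eef_pos: [447.1, -73.4, 97.6]
tcp_rot: [3.141, 0.201, 2.908]
contact_force: [-6.4, 3.5, 19.8]
opening: 0.001
grasp_force: 10.7
tip s,y,h [ 55.8 -76.2  10.1] F [-6.4  3.5 19.8] op 0.0 t 7.5
```

The reading was 20 N against the 5 N it needs, with the tip at 10.1 mm, so the button is fully in. I'll retract and check.

```bash
python3 -m crank '[[0,0,-0.04,0,0,0,1],[0,0,-0.1,0,0,0,1],[0,0,-0.1,0,0,0,1],[0,0,-0.1,0,0,0,1],[0,0,-0.1,0,0,0,1]]'; python3 -m crank '[[0,0,0,0,0,0,1],[0,0,0,0,0,0,1],[0,0,0,0,0,0,1],[0,0,0,0,0,0,1],[0,0,0,0,0,0,1]]'; python3 - <<'E'
from h import *
where()
t=cams.grab_frame("top");g=cams.grab_frame("scene")
cv2.imwrite("pics/p5.png",np.hstack([cv2.resize(g["image"][150:310,270:470],(400,320),interpolation=2),cv2.resize(t["image"][230:390,220:420],(400,320),interpolation=2)])[:,:,::-1])
E
```

```text
clock: 8.0
eef_pos: [427.1, -68.8, 194.0]
tcp_rot: [3.141, 0.2, 2.908]
contact_force: [0.7, 0.3, 0.2]
opening: -0.0
grasp_force: 0.0
clock: 8.5
eef_pos: [427.4, -68.8, 194.5]
tcp_rot: [3.141, 0.2, 2.908]
contact_force: [0.8, 0.3, 0.2]
opening: 0.002
grasp_force: 0.0
tip s,y,h [ 55.2 -76.3 109.1] F [0.8 0.3 0.2] op 0.0 t 8.5
```

View pics/p5.png

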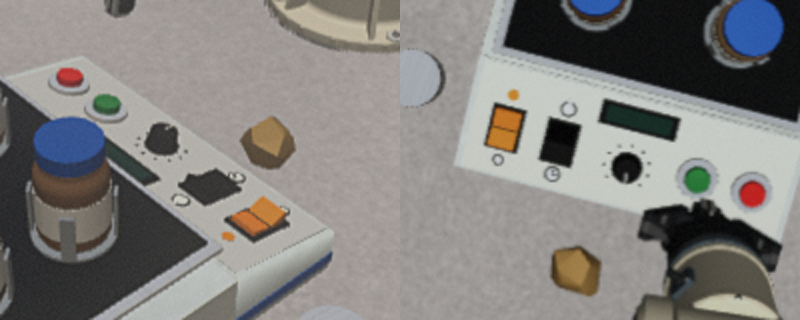

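Both rockers are over, the buttons are out, the knob, bottles and rocks look unmoved, and the arm is clear. Handing in.

```bash
python3 -c "
from rig import sign_off
print(sign_off())"
```

```text
the job is handed in; nothing more can be done
None
```

I set the mode rocker to timed, switched the mains on, pressed and released the green start button, and handed the job in at about 8.6 s; the last pictures showed nothing else disturbed, but the hand-in returned no verdict.

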